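Re-zero a coffee grinder's burrs and back them off three turns

TASK

The burrs of the coffee grinder on the service bench must be set afresh. Take the crank handle on its sloped face and wind it clockwise (looking at the face) until you feel the burrs meet and the crank stops dead; then wind it back anticlockwise exactly three full turns from that point, without overshooting, and let go. Leave the bottle, the cup, the screwdriver and the spare burr where they are.

Things in the scene. Friction and masses are not known exactly. Their poses are not given: they have to be found in the camera images.
- crank_axis (a point): Fixed point on the crank's axis, level with the handle's middle: handle_mid runs round it on a circle of 50 mm radius. Its z axis is the crank's axis, pointing out of the sloped face and leaning 30 degrees from vertical towards the front; x points up the slope (away from the front), y is level. The aluminium face lies 56 mm below this point along z. Clockwise is as seen from the +z side.
- handle_mid (a point): Middle of the crank handle, a plain black cylinder 20 mm across, 44 mm long, parallel to the crank's axis. It spins freely on its pin, so it can be gripped firmly and carried round the circle without turning the hand. Its lower end is 22 mm, the top of the crank arm 26 mm, below this point along the axis.
- crank: Flat steel crank arm, 16 mm wide, on the sloped face; origin on the axis at the face, x axis towards the handle, z axis out of the face. A bolt head at its hub tops out 21 mm below crank_axis. It turns with steady friction (about 3 N at the handle) and stays where left. Turned clockwise it meets a hard stop when the burrs meet: 15 N at the handle is ample to feel it; no stop near three turns.
- burr_seat (a point): Foot of the crank's axis, on the aluminium face. The angle at which the burrs meet differs every time and is marked nowhere; the crank starts 0.15 to 0.95 of a turn anticlockwise of it.
- hopper_edge (a point): Middle of the lower front edge of the empty clear hopper, which overhangs the upper part of the sloped face. The hopper is 170 mm wide, rises 103 mm above this point and reaches 145 mm back from it. A tool held upright is likely to hit it when the handle is at the top of its circle; one held along the crank's axis clears it.
- grinder: The grinder, black, grey and aluminium, fixed to the bench: foot 300 x 190 mm, 323 mm high over all. Origin on the bench straight under the middle of the sloped face; the face looks along -x (the front, roughly towards the robot), the hopper stands at +x.
- burr (a joint): Lift of the burr carrier (brass collar, 54 mm across, under the crank's hub) in metres above where the burrs meet: 0 at the stop, 0.0005 more for each full turn anticlockwise, in step with the crank. Too small a movement to count or set turns by.
- bottle_mid (a point): Bystander: clear bottle with a red cap, 60 mm across, 170 mm high, standing; the point is at half its height.
- cup_mid (a point): Bystander: white cup, 74 mm across, 75 mm high, standing; the point is at half its height.
- driver: Bystander: screwdriver lying on the bench along its own x axis.
- spare_mid (a point): Bystander: spare steel burr ring, 60 mm across, 12 mm high, lying flat; the point is its centre.

How it is judged:
By the outcome, as a careful person would: the job done as asked, in the order asked, and still so for the second after the job is handed in, with the robot touching nothing.
It also fails if it takes over 72 s, if anything falls off the work surface, if the arm or the gripper's body presses on something with over 40 N, if the wrist force passes 120 N, or if a joint passes its speed limit or range.

ROBOT

A 7-joint arm with a two-finger parallel gripper is mounted at the origin on the work surface. World frame = base frame: x ahead of the robot, y to its left, z up, the work surface at z = 0. Lengths are in m, angles in rad, forces in N, time in s.
With the tool pointing down it reaches from about 0.35 to 0.9 m from the base axis. Payload 8.1 kg.
Tool frame: the origin (TCP) lies midway between the tips of the shut fingers; the grasp point (between the pads) lies 19 mm behind it; z points along the fingers, y is the line along which they close (so a half turn about z gives the same grasp; the last joint's range is limited). The gripper opens to 85 mm and grips with 20 to 120 N. Pads are 22 mm wide; open, the fingers measure 114 mm over their backs; the gripper's body (76 mm by 85 mm) begins 54 mm behind the grasp point. The pads swing forward as they close: fully open they stand 13 mm farther back than shut.
Start: joints at [-1.221, 0.434, 0.025, 1.573, -0.012, 1.134, -0.075], TCP at [0.273, 0.562, 0.231] pointing down, gripper open.
Joint ranges: [-2.62, 2.62], [-0.44, 2.09], [-1.27, 1.32], [0.08, 2.57], [-1.32, 4.46], [0.12, 2], [-2.74, 2.74]. Speed limits (rad/s): [2.22, 2.22, 3.01, 3.01, 3.14, 3.14, 3.14].

INTERFACE

Orientations are given as a unit quaternion [w, x, y, z].
In Python, from plant import * gives the robot as it stands.
- The arm moves only by the tool play_rows, never from a script. Its argument "increments" is a list of rows, each a list of 6 numbers: the shift along the tool's x, y, z in m, then the turn, a rotation vector about the tool's x, y, z in rad. A call has 1 to 10 rows; each row is the pose to reach, as a shift and turn from the pose commanded when the call began, along the tool's axes at that moment; what a row does not reach only later rows make up. A row lasts 1/12 s, in which the tool goes at most 41.7 mm and 7.16 degrees, less where a joint would pass 70% of its speed; a pose out of reach is approached as far as the arm can. A call with a gripper value outside its range is refused whole. "gripper" is the closure, from 0 (fully open) to 1 (shut), set as the call begins (left out, the last holds). The fingers move at their own pace and stop on an object; "grip_force" is the grip in N (left out, the last holds). Time passes only in rows, so rows that repeat a pose let the fingers close. It gives the time, the measured TCP pose, the force, the opening and the grip force at its end, in the units of the state.
- state(): the state, without advancing time (a new reading comes with each control period).
- capture(name): name is "scene" or "top"; returns a dict with "color" (400x640x3 uint8, red, green, blue), "fx", "fy", "cx", "cy" (pixels), "dist" ([k1, k2, p1, p2, k3] as OpenCV has them; the pictures are not rectified), "T" (4x4, takes a point from camera to world coordinates). Camera axes: x right, y up, looking along -z (the intrinsics and any distortion apply to the point x, -y, -z); pixel columns grow to the right and rows downward; lengths in m; the calibration is good to about 2 mm. A picture is of the moment at which its call begins. There is no depth.
- close_job(): hands the job in; it is judged then, once.
Trained networks look in a picture, given as the dict that the camera call returned (one of the last four; its "shot" number tells which), for a name from the list of things; names that differ only in an ending like _2 or _b are one class to them, and where a whole thing is asked for, a point or a joint stands for the part that bears it (a point fixed in the world has none). Each returns a list of dicts, best first, with "conf" (0 to 1); they miss things now and then, are a little off and sometimes report something else, mostly with a low value. They report only what shows in the picture. A call takes as long as a camera call.
- spot_in(label, picture): "centre" ([column, row] in pixels, amid what is visible of it).
The state is a dict: "time": time; "joint_pos": joint angles; "joint_vel": joint speeds; "tau": joint torques, N m; "ee_pos": TCP position; "orientation": TCP orientation; "wrist_force": force on the tool from outside, world axes, zero at the start; "wrist_torque": the same for the moment, N m; "width": finger opening in m; "finger_force": force on a finger pad.
Only numpy, scipy, OpenCV 4.12 (cv2) and the standard library are available. Lean on these libraries where they do the work, as an engineer would, in place of code of your own. Each camera call takes 0.05 s, during which the arm holds its last target. There are 200 camera calls.

## Working session

There is one attempt and no reset: what is moved stays moved. The work goes in short steps, Python scripts to look and compute and a tool call to move; the robot and the scene stay as the last step left them, time stands still between calls to the robot, and variables do not carry over. Pictures are saved under pics/ and viewed, at most 10 in all, crops included, and the job is handed in when it is done.

Besides the shell and the picture viewer there is one more tool, called after ">>>" as name([rows], argument=value, ...), one row to a line, values as JSON. play_rows: Moves the arm, as the interface text tells. Its arguments: {"type":"object","properties":{"increments":{"type":"array","items":{"type":"array","items":{"type":"number"}}},"gripper":{"type":"number"},"grip_force":{"type":"number"}},"required":["increments"]}

```bash
mkdir -p pics; cat > h.py <<'E'
from plant import *
import numpy as np, cv2
from scipy.spatial.transform import Rotation as R
def ray(p,uv):
    K=np.array([[p["fx"],0,p["cx"]],[0,p["fy"],p["cy"]],[0,0,1]])
    q=cv2.undistortPoints(np.array([[uv]],float),K,np.array(p["dist"],float))[0,0]
    T=np.array(p["T"]);d=T[:3,:3]@np.array([q[0],-q[1],-1]);return T[:3,3],d/np.linalg.norm(d)
def proj(p,X):
    T=np.array(p["T"]);c=T[:3,:3].T@(np.array(X)-T[:3,3]);c=c*[1,-1,-1]
    K=np.array([[p["fx"],0,p["cx"]],[0,p["fy"],p["cy"]],[0,0,1]])
    return cv2.projectPoints(c.reshape(1,1,3),np.zeros(3),np.zeros(3),K,np.array(p["dist"],float))[0].ravel()
def tri(*rs):
    A=sum(np.eye(3)-np.outer(d,d) for o,d in rs);b=sum((np.eye(3)-np.outer(d,d))@o for o,d in rs)
    x=np.linalg.solve(A,b);return x,[np.linalg.norm(np.cross(x-o,d)) for o,d in rs]
E
python3 - <<'E'
from h import *
P={}
for n in("scene","top"):
    p=P[n]=capture(n);cv2.imwrite(f"pics/{n}0.png",p["color"][:,:,::-1]);print(n,p["T"][:3,3] if hasattr(p["T"],'shape') else p["T"])
L="handle_mid crank burr_seat crank_axis hopper_edge grinder burr bottle_mid cup_mid driver spare_mid".split()
for l in L:
    rs=[]
    for n in P:
        r=spot_in(l,P[n]);print(l,n,[(np.round(x["centre"],1).tolist(),round(x["conf"],2)) for x in r[:2]])
        if r: rs.append(ray(P[n],r[0]["centre"]))
    if len(rs)==2: print("   ",*[np.round(x,4) for x in tri(*rs)])
E
```

```text
scene [1.15312076 0.64777069 1.02861822]
top [0.27323818 0.009166   1.42012957]
handle_mid scene [([289.1, 231.7], 0.5), ([280.1, 242.2], 0.46)]
handle_mid top [([297.2, 160.0], 0.61)]
    [0.6859 0.0484 0.1804] [0.001 0.001]
crank scene [([284.4, 234.0], 0.62), ([279.8, 240.1], 0.44)]
crank top [([307.7, 163.0], 0.63)]
    [0.6857 0.023  0.1508] [0.0011 0.0011]
burr_seat scene [([286.6, 230.0], 0.45), ([280.8, 241.9], 0.44)]
burr_seat top [([325.0, 157.0], 0.64), ([308.5, 163.7], 0.3)]
    [ 0.6849 -0.0043  0.154 ] [0.0254 0.0254]
crank_axis scene [([281.8, 242.3], 0.56)]
crank_axis top [([329.2, 167.7], 0.44), ([161.8, 216.7], 0.19)]
    [ 0.6832 -0.0235  0.0803] [0.0181 0.0181]
hopper_edge scene [([282.1, 158.6], 0.73)]
hopper_edge top []
grinder scene [([284.0, 230.9], 0.73), ([244.9, 242.7], 0.71)]
grinder top [([323.9, 136.3], 0.71)]
    [0.7193 0.0093 0.1943] [0.0384 0.0384]
burr scene [([271.9, 236.5], 0.47)]
burr top [([323.0, 164.8], 0.48)]
    [ 0.6953 -0.0206  0.1111] [0.0016 0.0016]
bottle_mid scene [([429.3, 315.4], 0.75), ([428.9, 276.3], 0.21)]
bottle_mid top [([165.0, 215.1], 0.77)]
    [0.5604 0.426  0.0718] [0.0048 0.0048]
cup_mid scene [([240.4, 169.2], 0.68)]
cup_mid top [([450.9, 219.0], 0.56)]
    [ 0.5514 -0.3777  0.0649] [0.0013 0.0013]
driver scene [([286.5, 155.1], 0.47)]
driver top [([451.5, 291.5], 0.75)]
    [ 0.3487 -0.3746  0.0214] [0.0052 0.0052]
spare_mid scene [([430.9, 275.6], 0.82)]
spare_mid top [([197.9, 269.9], 0.82)]
    [0.4136 0.3395 0.0136] [0.005 0.005]
```

View pics/scene0.png

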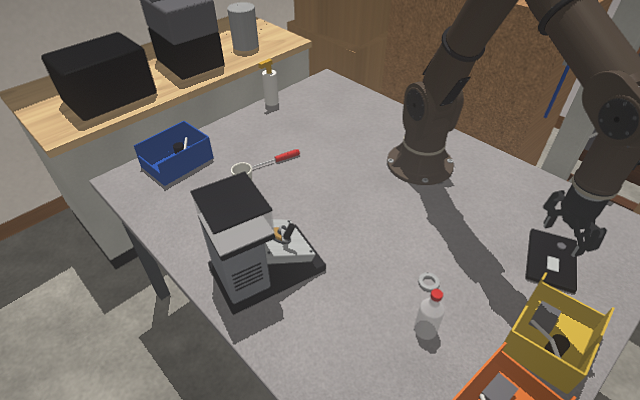

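View pics/top0.png

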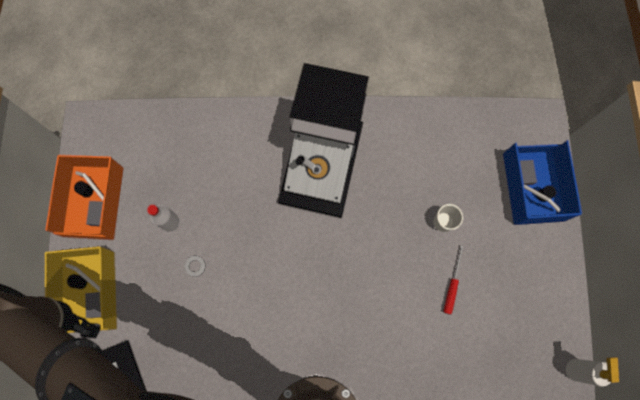

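The scene view shows the grinder from behind (handle near 289,231). The top view shows its front edge running from (279,204) to (342,216), so it is yawed about -11°. The handle is at (297,160) and the hub near (317,167). Next I'll zoom in.

```bash
python3 - <<'E'
import cv2,numpy as np
a=cv2.imread("pics/top0.png")[120:220,270:370];b=cv2.imread("pics/scene0.png")[195:295,245:345]
o=[cv2.resize(x,(400,400),interpolation=cv2.INTER_CUBIC) for x in(a,b)]
cv2.imwrite("pics/z0.png",np.hstack(o))
E
```

```text
(no output)
```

View pics/z0.png

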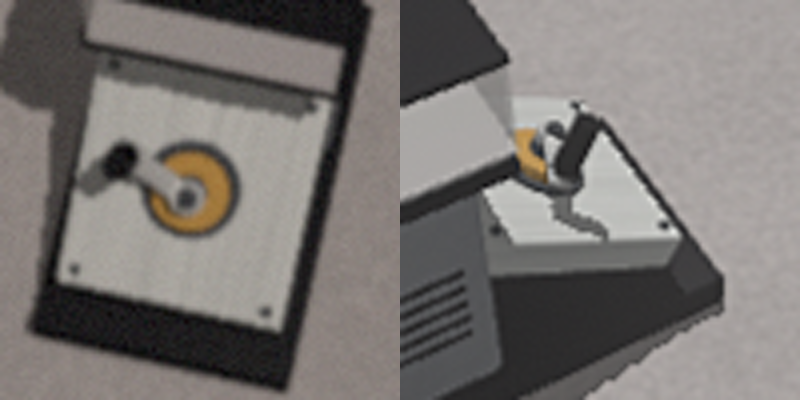

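The top zoom has the bolt near (316.5,169.5) and the handle near (300.5,160). In the scene zoom the handle runs from (292,224) to (288,238), with the bolt at (283.5,227). I'll fit the grinder model to these points.

```bash
cat >> h.py <<'E'
def frame(yaw):
    z=R.from_euler('z',yaw).apply([-.5,0,np.sqrt(.75)]);y=R.from_euler('z',yaw).apply([0,1,0]);x=np.cross(y,z);return np.c_[x,y,z]
E
python3 - <<'E'
from h import *
from scipy.optimize import least_squares
t=capture("top");s=capture("scene")
def zt(u,v):return (270+u/4,120+v/4)
def zs(u,v):return (245+(u-400)/4,195+v/4)
# yaw from foot front edge on z~0.02
def pl(p,uv,z):
    o,d=ray(p,uv);return o+d*(z-o[2])/d[2]
a,b=pl(t,zt(32,328),.02),pl(t,zt(286,390),.02);e=a-b;print("edge",a,b,np.linalg.norm(e[:2]));yaw0=np.arctan2(-e[0],e[1]);print(np.degrees(yaw0))
def pts(q):
    F=frame(q[3]);c=q[:3];h=c+.05*(F[:,0]*np.cos(q[4])+F[:,1]*np.sin(q[4]));z=F[:,2]
    return c,h,z
def res(q):
    c,h,z=pts(q)
    r=[proj(t,h)-zt(122,161),proj(t,c-.021*z)-zt(186,197),proj(s,h+.022*z)-zs(590,116),proj(s,h-.022*z)-zs(570,170),proj(s,c-.021*z)-zs(554,127),proj(t,c-.054*z)-zt(192,190)]
    return np.r_[np.ravel(r),(q[3]-yaw0)*60]
f=least_squares(res,[.68,0,.18,yaw0,1.2]);print(f.x,np.degrees(f.x[3:]));print(np.round(f.fun,1))
c,h,z=pts(f.x);print(c,h,z)
print(state())
E
```

```text
edge [0.61162631 0.10920851 0.02      ] [ 0.56535218 -0.07311511  0.02      ] 0.18810422154143838
-14.241093054253072
[ 0.65744541  0.00144103  0.16894119 -0.24544846  1.227269  ] [-14.06316083  70.31733415]
[-1.1  0.9 -0.   0.5 -0.   0.7 -1.6 -0.3 -0.2 -0.8 -0.2 -0.2  0.2]
[0.65744541 0.00144103 0.16894119] [0.68303231 0.04356477 0.17736145] [-0.48501423  0.12149568  0.8660254 ]
{'time': 1.3, 'joint_pos': array([-1.22062442,  0.43451334,  0.02499216,  1.57321249, -0.0116277 ,
        1.13402093, -0.07510606]), 'joint_vel': array([ 9.25008406e-04,  1.14353653e-03, -9.42241174e-04,  7.11251431e-04,
        7.82666250e-05,  8.58869990e-04, -7.18566620e-04]), 'tau': array([ 1.64462457e-03, -6.70291615e+01,  1.02484781e+00, -3.16558528e+01,
        1.56287028e-02,  2.39889414e-03, -4.61192258e-05]), 'ee_pos': array([0.27342392, 0.56201489, 0.2313096 ]), 'orientation': array([-8.58094314e-06,  2.24503784e-01,  9.74473217e-01, -3.25432791e-06]), 'wrist_force': array([-0.36543802,  0.40512596, -1.12077599]), 'wrist_torque': array([ 0.01988223, -0.03027096, -0.01948099]), 'finger_force': 0.0, 'width': 0.08546487474343865}
```

```bash
cat >> h.py <<'E'
C=np.array([.657,.0015,.169]);YAW=-.2455;F=frame(YAW)
RT=np.c_[np.cross(F[:,0],-F[:,2]),F[:,0],-F[:,2]]  # tool y up slope
def inc(p,Rm=RT,cmd=None):
    s=state();p0=s["ee_pos"];q=s["orientation"];R0=R.from_quat([q[1],q[2],q[3],q[0]])
    return np.round(np.r_[R0.inv().apply(p-p0),(R0.inv()*R.from_matrix(Rm)).as_rotvec()],4)
E
python3 - <<'E'
from h import *
t=capture("top")
def zt(u,v):return (270+u/4,120+v/4)
for uv in [(87,44),(210,68),(335,95)]:
    o,d=ray(t,zt(*uv));p=o+d*(.22-o[2])/d[2];print(p,F.T@(p-C))
H=np.array([.683,.0437,.1774])
for k in(.15,.05):
    p=H+F[:,2]*k; print(k,p,inc(p))
    RB=np.c_[np.cross(F[:,1],-F[:,2]),F[:,1],-F[:,2]];print(inc(p,RB))
print(RT)
E
```

```text
[0.75029523 0.06217585 0.22      ] [0.09110239 0.08153114 0.00629174]
[ 0.73355394 -0.01643566  0.22      ] [0.09358488 0.00120789 0.00485847]
[ 0.7150945  -0.09580216  0.22      ] [ 0.09478293 -0.08026528  0.00416678]
0.15 [0.61024881 0.0619281  0.30730381] [-0.5217 -0.3023 -0.076  -0.4392 -0.3564  1.3301]
[-0.5217 -0.3023 -0.076  -0.0543 -0.5217 -0.2026]
0.05 [0.6587496  0.04977603 0.22070127] [-0.5706 -0.292   0.0106 -0.4392 -0.3564  1.3301]
[-0.5706 -0.292   0.0106 -0.0543 -0.5217 -0.2026]
[[ 2.43041363e-01  8.40058434e-01  4.85007963e-01]
 [ 9.70015926e-01 -2.10479995e-01 -1.21520682e-01]
 [-1.38777878e-17  5.00000000e-01 -8.66025404e-01]]
```

>>> play_rows([
  [-0.03,-0.017,-0.02,0,0,0],
  [-0.06,-0.035,-0.04,0,0,0],
  [-0.095,-0.055,-0.06,0,-0.05,0],
  [-0.13,-0.075,-0.08,0,-0.1,0],
  [-0.165,-0.095,-0.09,0,-0.15,0],
  [-0.2,-0.115,-0.1,0,-0.2,0],
  [-0.235,-0.135,-0.11,0,-0.25,0],
  [-0.27,-0.155,-0.11,0,-0.3,0],
  [-0.305,-0.175,-0.11,0,-0.35,0],
  [-0.34,-0.195,-0.11,0,-0.35,0],
], gripper=0, grip_force=40)

```text
time: 2.18
ee_pos: [0.4922, 0.2393, 0.3413]
orientation: [0.171, 0.219, 0.96, -0.039]
wrist_force: [0.8, 0.8, -0.7]
width: 0.0855
finger_force: 0.0
```

```bash
cat >> h.py <<'E'
RB=np.c_[np.cross(F[:,1],-F[:,2]),F[:,1],-F[:,2]]
H=np.array([.683,.0437,.1774])
E
python3 - <<'E'
from h import *
s=state();print(s["ee_pos"],s["joint_pos"],s["wrist_force"]);print(inc(H+.12*F[:,2],RB))
E
```

```text
[0.49219334 0.23926066 0.34125791] [-0.95563293  0.12190171  0.20865224  1.78871269  0.33602183  1.12433567
  0.2419707 ] [ 0.82980943  0.77902756 -0.69038832]
[-0.1652 -0.1054  0.1246 -0.0865 -0.1709 -0.1847]
```

>>> play_rows([
  [-0.025,-0.016,0.01,-0.01,-0.03,-0.03],
  [-0.05,-0.032,0.03,-0.03,-0.06,-0.06],
  [-0.075,-0.048,0.045,-0.04,-0.09,-0.09],
  [-0.1,-0.064,0.06,-0.06,-0.12,-0.12],
  [-0.125,-0.08,0.08,-0.07,-0.15,-0.15],
  [-0.15,-0.095,0.1,-0.0865,-0.171,-0.185],
  [-0.165,-0.105,0.115,-0.0865,-0.171,-0.185],
  [-0.165,-0.105,0.125,-0.0865,-0.171,-0.185],
  [-0.165,-0.105,0.125,-0.0865,-0.171,-0.185],
])

```text
time: 2.93
ee_pos: [0.6244, 0.056, 0.2788]
orientation: [0.255, 0.122, 0.959, -0.033]
wrist_force: [-0.3, 0.7, -0.3]
width: 0.0855
finger_force: 0.0
```

```bash
python3 - <<'E'
from h import *
s=state();print(s["ee_pos"],s["joint_pos"],s["wrist_force"])
t=capture("top");c=capture("scene")
r1=spot_in("handle_mid",t);r2=spot_in("handle_mid",c);print([(x["centre"],x["conf"]) for x in r1+r2])
print(proj(t,H),proj(c,H),"tcp",proj(t,s["ee_pos"]),proj(c,s["ee_pos"]))
a=t["color"][100:220,250:390,::-1];b=c["color"][155:275,225:365,::-1]
cv2.imwrite("pics/z1.png",np.hstack([cv2.resize(np.ascontiguousarray(x),(400,343),interpolation=2) for x in(a,b)]))
print(inc(H+.06*F[:,2],RB),inc(H-.015*F[:,2],RB))
E
```

```text
[0.62440095 0.05603055 0.27875317] [-0.65196661  0.1614537   0.36219609  1.98086695  0.38233244  0.59573685
  0.73854802] [-0.27212306  0.68582365 -0.32165018]
[([297.1, 160.4], 0.63), ([308.4, 161.1], 0.3)]
[299.31728323 161.1670781 ] [289.19412706 231.00849595] tcp [292.93427073 171.24881881] [307.43804868 195.55992864]
[-0.0005 -0.0014  0.0601  0.     -0.0015 -0.002 ] [-0.0007 -0.0014  0.1351  0.     -0.0015 -0.002 ]
```

View pics/z1.png

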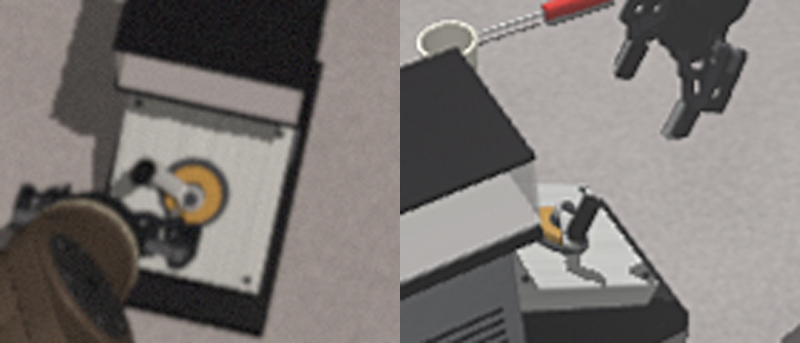

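The image shows the gripper above the handle, lined up along the crank axis: fingertips at about (304,182) and (323,201) in the scene view, handle at (289,231). I'll go down.

>>> play_rows([
  [0,-0.001,0.02,0,-0.0015,-0.002],
  [0,-0.001,0.04,0,-0.0015,-0.002],
  [0,-0.001,0.06,0,-0.0015,-0.002],
  [0,-0.001,0.08,0,-0.0015,-0.002],
  [0,-0.001,0.1,0,-0.0015,-0.002],
  [0,-0.001,0.115,0,-0.0015,-0.002],
  [0,-0.001,0.125,0,-0.0015,-0.002],
  [0,-0.001,0.133,0,-0.0015,-0.002],
  [0,-0.001,0.133,0,-0.0015,-0.002],
])

```text
time: 3.88
ee_pos: [0.6888, 0.0417, 0.1643]
orientation: [0.256, 0.119, 0.959, -0.032]
wrist_force: [-0.0, -0.3, 0.1]
width: 0.0856
finger_force: 0.0
```

```bash
python3 - <<'E'
from h import *
s=state();print(s["ee_pos"],s["wrist_force"])
t=capture("top");c=capture("scene")
a=t["color"][120:210,260:365,::-1];b=c["color"][190:280,240:345,::-1]
cv2.imwrite("pics/z2.png",np.hstack([cv2.resize(np.ascontiguousarray(x),(400,343),interpolation=2) for x in(a,b)]))
print(inc(H-.015*F[:,2],RB))
E
```

```text
[0.68880316 0.04173815 0.16431548] [-0.04986056 -0.31674557  0.07635285]
[-0.0005  0.0005  0.0018 -0.0008 -0.0001 -0.0009]
```

View pics/z2.png

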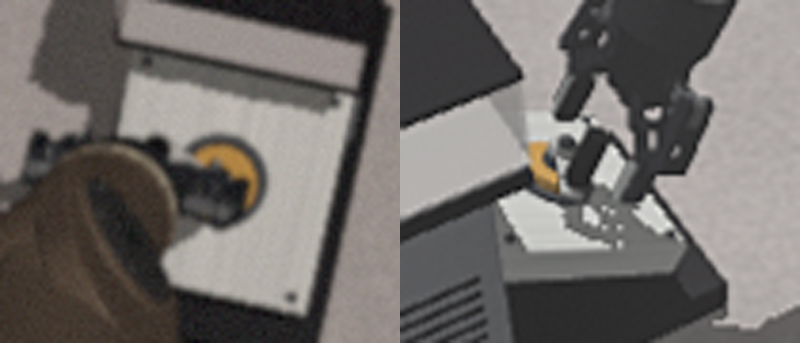

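The handle is between the open fingers. Closing now.

>>> play_rows([
  [0,0,0.001,0,0,0],
  [0,0,0.001,0,0,0],
  [0,0,0.001,0,0,0],
  [0,0,0.001,0,0,0],
  [0,0,0.001,0,0,0],
  [0,0,0.001,0,0,0],
  [0,0,0.001,0,0,0],
  [0,0,0.001,0,0,0],
], gripper=1, grip_force=50)

```text
time: 4.65
ee_pos: [0.6891, 0.0407, 0.1645]
orientation: [0.257, 0.119, 0.959, -0.032]
wrist_force: [-4.1, -1.5, 5.0]
width: 0.0186
finger_force: 48.6
```

```bash
cat >> h.py <<'E'
def rep():
    s=state();d=F.T@(s["ee_pos"]-C);f=F.T@s["wrist_force"];a=np.arctan2(d[1],d[0]);r=np.hypot(d[0],d[1])
    print("t",s["time"],"d",np.round(d*1e3,2),"r",round(r*1e3,2),"ang",round(np.degrees(a),2),"F",np.round(f,1),"Frad/tan",np.round([f[0]*np.cos(a)+f[1]*np.sin(a),-f[0]*np.sin(a)+f[1]*np.cos(a)],1),"w",round(s["width"],4),round(float(s["finger_force"]),1))
    return d
def arc(a0,step,n,r=.05):
    # tool x = cross(Fy,-Fz) = -Fx ; tool y = Fy
    a=np.radians(a0+step*np.arange(1,n+1));b=np.radians(a0)
    print([[round(-r*(np.cos(k)-np.cos(b)),4),round(r*(np.sin(k)-np.sin(b)),4),0,0,0,0] for k in a])
E
python3 - <<'E'
from h import *
d=rep();print(state()["joint_pos"])
print(RB[:,0]@F, RB[:,1]@F)
arc(np.degrees(np.arctan2(d[1],d[0])),-10,10)
E
```

```text
t 4.65 d [ 16.46  45.82 -14.7 ] r 48.68 ang 70.24 F [-0.6 -2.5  6.1] Frad/tan [-2.6 -0.3] w 0.0186 48.6
[-0.53301191  0.40829759  0.34970415  1.98778345  0.33168     0.31702234
  0.78862772]
[-1.00000000e+00 -2.36970736e-17  4.80740672e-17] [ 2.36970736e-17  1.00000000e+00 -3.04463964e-18]
[[np.float64(-0.0079), np.float64(-0.0037), 0, 0, 0, 0], [np.float64(-0.0151), np.float64(-0.0086), 0, 0, 0, 0], [np.float64(-0.0213), np.float64(-0.0148), 0, 0, 0, 0], [np.float64(-0.0263), np.float64(-0.0219), 0, 0, 0, 0], [np.float64(-0.03), np.float64(-0.0298), 0, 0, 0, 0], [np.float64(-0.0323), np.float64(-0.0382), 0, 0, 0, 0], [np.float64(-0.0331), np.float64(-0.0468), 0, 0, 0, 0], [np.float64(-0.0324), np.float64(-0.0555), 0, 0, 0, 0], [np.float64(-0.0301), np.float64(-0.064), 0, 0, 0, 0], [np.float64(-0.0265), np.float64(-0.0719), 0, 0, 0, 0]]
```

>>> play_rows([
  [-0.0041,-0.0016,0,0,0,0],
  [-0.0079,-0.0037,0,0,0,0],
  [-0.0117,-0.006,0,0,0,0],
  [-0.0151,-0.0086,0,0,0,0],
  [-0.0183,-0.0116,0,0,0,0],
  [-0.0213,-0.0148,0,0,0,0],
  [-0.0239,-0.0183,0,0,0,0],
  [-0.0263,-0.0219,0,0,0,0],
  [-0.0283,-0.0258,0,0,0,0],
  [-0.03,-0.0298,0,0,0,0],
])

```text
time: 5.48
ee_pos: [0.7058, 0.0071, 0.1782]
orientation: [0.255, 0.118, 0.959, -0.032]
wrist_force: [-8.8, 4.8, 2.5]
width: 0.019
finger_force: 48.6
```

```bash
python3 - <<'E'
from h import *
d=rep();print(state()["joint_pos"])
E
```

```text
t 5.4833 d [ 44.4   17.25 -14.97] r 47.63 ang 21.23 F [-7.1  2.5  7. ] Frad/tan [-5.7  4.9] w 0.019 48.6
[-0.40579337  0.40118597  0.27659547  1.93903379  0.29170853  0.3501125
  0.89818891]
```

```bash
cat >> h.py <<'E'
import json
def plan(angs,cmd,c=(-2.2,-.6),r=50.):
    "angs: crank angles deg; cmd: commanded d (x,y) mm; prints rows"
    rows=[]
    for a in np.radians(angs):
        p=np.array(c)+r*np.array([np.cos(a),np.sin(a)])-cmd
        rows.append([round(float(-p[0]/1e3),4),round(float(p[1]/1e3),4),0,0,0,0])
    print(json.dumps(rows)); print("cmd after",np.round([cmd[0]-rows[-1][0]*1e3,cmd[1]+rows[-1][1]*1e3],2).tolist())
E
python3 - <<'E'
from h import *
d0=F.T@(np.array([.6888031,.0417381,.1643155])-C)*1e3;print(d0)
cmd=d0[:2]+[30,-29.8];print(cmd)
plan(np.arange(18,-3,-3.),cmd)
E
```

```text
[ 15.9048973   46.76106659 -14.59189141]
[45.9048973  16.96106659]
[[0.0006, -0.0021, 0, 0, 0, 0], [-0.0002, -0.0046, 0, 0, 0, 0], [-0.0008, -0.0072, 0, 0, 0, 0], [-0.0013, -0.0097, 0, 0, 0, 0], [-0.0016, -0.0123, 0, 0, 0, 0], [-0.0018, -0.0149, 0, 0, 0, 0], [-0.0019, -0.0176, 0, 0, 0, 0]]
cmd after [47.8, -0.64]
```

>>> play_rows([
  [0.0006,-0.0021,0,0,0,0],
  [-0.0002,-0.0046,0,0,0,0],
  [-0.0008,-0.0072,0,0,0,0],
  [-0.0013,-0.0097,0,0,0,0],
  [-0.0016,-0.0123,0,0,0,0],
  [-0.0018,-0.0149,0,0,0,0],
  [-0.0019,-0.0176,0,0,0,0],
])

```text
time: 6.07
ee_pos: [0.7041, -0.0096, 0.1799]
orientation: [0.256, 0.118, 0.959, -0.031]
wrist_force: [-5.1, 4.5, 2.6]
width: 0.0188
finger_force: 48.6
```

```bash
python3 - <<'E'
from h import *
d=rep();print(state()["joint_pos"][5])
plan(np.arange(-3,-28,-3.),np.array([47.8,-.64]))
E
```

```text
t 6.0667 d [ 47.38   0.69 -14.79] r 47.39 ang 0.83 F [-3.9  3.1  5.3] Frad/tan [-3.9  3.2] w 0.0188 48.6
0.3407506133694383
[[0.0001, -0.0026, 0, 0, 0, 0], [0.0003, -0.0052, 0, 0, 0, 0], [0.0006, -0.0078, 0, 0, 0, 0], [0.0011, -0.0104, 0, 0, 0, 0], [0.0017, -0.0129, 0, 0, 0, 0], [0.0024, -0.0154, 0, 0, 0, 0], [0.0033, -0.0179, 0, 0, 0, 0], [0.0043, -0.0203, 0, 0, 0, 0], [0.0054, -0.0227, 0, 0, 0, 0]]
cmd after [42.4, -23.34]
```

>>> play_rows([
  [0.0001,-0.0026,0,0,0,0],
  [0.0003,-0.0052,0,0,0,0],
  [0.0006,-0.0078,0,0,0,0],
  [0.0011,-0.0104,0,0,0,0],
  [0.0017,-0.0129,0,0,0,0],
  [0.0024,-0.0154,0,0,0,0],
  [0.0033,-0.0179,0,0,0,0],
])

```text
time: 6.65
ee_pos: [0.6975, -0.0264, 0.1785]
orientation: [0.257, 0.118, 0.959, -0.031]
wrist_force: [-1.0, 4.5, 1.6]
width: 0.0188
finger_force: 48.6
```

```bash
python3 - <<'E'
from h import *
d=rep();print(state()["joint_pos"][5])
plan(np.arange(-24,-43,-3.),np.array([47.8-3.3,-.64-17.9]))
E
```

```text
t 6.65 d [ 44.61 -17.19 -14.75] r 47.8 ang -21.07 F [-1.   4.1  2.4] Frad/tan [-2.5  3.5] w 0.0188 48.6
0.3232749856288652
[[0.001, -0.0024, 0, 0, 0, 0], [0.0021, -0.0048, 0, 0, 0, 0], [0.0034, -0.0071, 0, 0, 0, 0], [0.0048, -0.0093, 0, 0, 0, 0], [0.0062, -0.0114, 0, 0, 0, 0], [0.0078, -0.0135, 0, 0, 0, 0], [0.0095, -0.0155, 0, 0, 0, 0]]
cmd after [35.0, -34.04]
```

>>> play_rows([
  [0.001,-0.0024,0,0,0,0],
  [0.0021,-0.0048,0,0,0,0],
  [0.0034,-0.0071,0,0,0,0],
  [0.0048,-0.0093,0,0,0,0],
  [0.0062,-0.0114,0,0,0,0],
  [0.0078,-0.0135,0,0,0,0],
  [0.0095,-0.0155,0,0,0,0],
])

```text
time: 7.23
ee_pos: [0.6858, -0.04, 0.1739]
orientation: [0.257, 0.118, 0.959, -0.031]
wrist_force: [-0.6, 4.5, 0.8]
width: 0.0191
finger_force: 48.7
```

```bash
python3 - <<'E'
from h import *
d=rep();print(state()["joint_pos"][5])
cmd=np.array([35.0,-34.04])
for a in range(-45,-270,-21):
    A=np.arange(a,a-19,-3.)
    plan(A,cmd);k=np.radians(A[-1]);cmd=np.array([-2.2,-.6])+50*np.array([np.cos(k),np.sin(k)])
E
```

```text
t 7.2333 d [ 35.36 -33.21 -14.75] r 48.51 ang -43.21 F [-1.   4.2  1.5] Frad/tan [-3.6  2.4] w 0.0191 48.7
0.29641807628258243
[[0.0018, -0.0019, 0, 0, 0, 0], [0.0037, -0.0037, 0, 0, 0, 0], [0.0057, -0.0054, 0, 0, 0, 0], [0.0078, -0.007, 0, 0, 0, 0], [0.01, -0.0085, 0, 0, 0, 0], [0.0122, -0.0099, 0, 0, 0, 0], [0.0145, -0.0111, 0, 0, 0, 0]]
cmd after [20.5, -45.14]
[[0.0024, -0.0011, 0, 0, 0, 0], [0.0048, -0.0021, 0, 0, 0, 0], [0.0072, -0.003, 0, 0, 0, 0], [0.0098, -0.0037, 0, 0, 0, 0], [0.0123, -0.0044, 0, 0, 0, 0], [0.0149, -0.0048, 0, 0, 0, 0], [0.0175, -0.0052, 0, 0, 0, 0]]
cmd after [3.0, -50.35]
[[0.0026, -0.0002, 0, 0, 0, 0], [0.0052, -0.0003, 0, 0, 0, 0], [0.0078, -0.0002, 0, 0, 0, 0], [0.0105, 0.0, 0, 0, 0, 0], [0.013, 0.0003, 0, 0, 0, 0], [0.0156, 0.0008, 0, 0, 0, 0], [0.0182, 0.0014, 0, 0, 0, 0]]
cmd after [-15.17, -48.93]
[[0.0025, 0.0007, 0, 0, 0, 0], [0.005, 0.0016, 0, 0, 0, 0], [0.0074, 0.0026, 0, 0, 0, 0], [0.0098, 0.0037, 0, 0, 0, 0], [0.0121, 0.005, 0, 0, 0, 0], [0.0143, 0.0064, 0, 0, 0, 0], [0.0164, 0.0078, 0, 0, 0, 0]]
cmd after [-31.54, -41.1]
[[0.0021, 0.0016, 0,
[... 954 characters left out ...]
, 0], [-0.0029, 0.0044, 0, 0, 0, 0], [-0.0044, 0.0065, 0, 0, 0, 0], [-0.0061, 0.0085, 0, 0, 0, 0], [-0.0079, 0.0104, 0, 0, 0, 0], [-0.0098, 0.0122, 0, 0, 0, 0], [-0.0118, 0.0139, 0, 0, 0, 0]]
cmd after [-33.7, 38.3]
[[-0.0021, 0.0016, 0, 0, 0, 0], [-0.0042, 0.0031, 0, 0, 0, 0], [-0.0065, 0.0044, 0, 0, 0, 0], [-0.0088, 0.0057, 0, 0, 0, 0], [-0.0111, 0.0068, 0, 0, 0, 0], [-0.0135, 0.0078, 0, 0, 0, 0], [-0.016, 0.0087, 0, 0, 0, 0]]
cmd after [-17.67, 46.96]
[[-0.0025, 0.0007, 0, 0, 0, 0], [-0.0051, 0.0014, 0, 0, 0, 0], [-0.0076, 0.0018, 0, 0, 0, 0], [-0.0102, 0.0022, 0, 0, 0, 0], [-0.0128, 0.0024, 0, 0, 0, 0], [-0.0155, 0.0024, 0, 0, 0, 0], [-0.0181, 0.0024, 0, 0, 0, 0]]
cmd after [0.45, 49.35]
```

>>> play_rows([
  [0.0018,-0.0019,0,0,0,0],
  [0.0037,-0.0037,0,0,0,0],
  [0.0057,-0.0054,0,0,0,0],
  [0.0078,-0.007,0,0,0,0],
  [0.01,-0.0085,0,0,0,0],
  [0.0122,-0.0099,0,0,0,0],
  [0.0145,-0.0111,0,0,0,0],
])

```text
time: 7.82
ee_pos: [0.6712, -0.0481, 0.167]
orientation: [0.257, 0.118, 0.959, -0.032]
wrist_force: [2.3, 3.7, 0.3]
width: 0.0191
finger_force: 48.7
```

```bash
python3 - <<'E'
from h import *
d=rep();print(state()["joint_pos"][5])
E
```

```text
t 7.8167 d [ 21.38 -44.64 -14.71] r 49.5 ang -64.4 F [ 1.3  4.1 -0.4] Frad/tan [-3.2  3. ] w 0.0191 48.7
0.2620696467623861
```

>>> play_rows([
  [0.0024,-0.0011,0,0,0,0],
  [0.0048,-0.0021,0,0,0,0],
  [0.0072,-0.003,0,0,0,0],
  [0.0098,-0.0037,0,0,0,0],
  [0.0123,-0.0044,0,0,0,0],
  [0.0149,-0.0048,0,0,0,0],
  [0.0175,-0.0052,0,0,0,0],
])

```text
time: 8.4
ee_pos: [0.6555, -0.05, 0.1584]
orientation: [0.257, 0.119, 0.958, -0.032]
wrist_force: [3.8, 3.6, -0.6]
width: 0.0187
finger_force: 48.8
```

```bash
python3 - <<'E'
from h import *
d=rep();print(state()["joint_pos"][5])
E
```

```text
t 8.4 d [  4.25 -50.34 -14.71] r 50.52 ang -85.18 F [ 2.1  4.4 -1.9] Frad/tan [-4.2  2.5] w 0.0187 48.8
0.2244471033079361
```

Joint 6 is getting close to its lower limit, so I'll tilt the hand 0.1 rad more upright about the grasp point, which turns about the pad normal.

>>> play_rows([
  [0.0006,0,0,0,0.033,0],
  [0.0012,0,0,0,0.066,0],
  [0.0019,0,-0.0001,0,0.1,0],
  [0.0019,0,-0.0001,0,0.1,0],
])

```text
time: 8.73
ee_pos: [0.6535, -0.0499, 0.1572]
orientation: [0.208, 0.121, 0.97, -0.026]
wrist_force: [-1.2, 5.6, 0.6]
width: 0.019
finger_force: 49.6
```

```bash
cat >> h.py <<'E'
TILT=.1
def rep():
    s=state();q=s["orientation"];Rm=R.from_quat([q[1],q[2],q[3],q[0]]).as_matrix()
    d=F.T@(s["ee_pos"]-.019*Rm[:,2]-C);f=F.T@s["wrist_force"];e=d[:2]-np.array(CC)/1e3;a=np.arctan2(e[1],e[0])
    print("t",round(s["time"],2),"d",np.round(d*1e3,2),"r",round(np.hypot(*e)*1e3,2),"ang",round(np.degrees(a),2),"F",np.round(f,1),"Frad/tan",np.round([f[0]*np.cos(a)+f[1]*np.sin(a),-f[0]*np.sin(a)+f[1]*np.cos(a)],1),"w",round(s["width"],4),"j6",round(s["joint_pos"][5],3),"tilt",np.round((RB.T@Rm)[:,2],3))
    return d
CC=(-2.2,-.6)
def plan(angs,cmd,c=None,r=50.):
    c=CC if c is None else c
    rows=[]
    for a in np.radians(angs):
        p=(np.array(c)+r*np.array([np.cos(a),np.sin(a)])-cmd)/1e3
        rows.append([round(float(v),4) for v in(-p[0]*np.cos(TILT),p[1],-p[0]*np.sin(TILT))]+[0,0,0])
    print(json.dumps(rows)); x=rows[-1];p=np.round([cmd[0]-x[0]*1e3/np.cos(TILT),cmd[1]+x[1]*1e3],2);print("cmd after",p.tolist());return p
E
python3 - <<'E'
from h import *
d=rep()
cmd=np.array([3.0,-50.35])
for a in range(-87,-270,-21): cmd=plan(np.arange(a,a-19,-3.),cmd)
E
```

```text
t 8.73 d [  3.91 -50.74   4.15] r 50.51 ang -83.05 F [-1.9  5.1  1.7] Frad/tan [-5.3 -1.2] w 0.019 j6 0.391 tilt [ 0.102 -0.001  0.995]
[[0.0026, -0.0002, 0.0003, 0, 0, 0], [0.0052, -0.0003, 0.0005, 0, 0, 0], [0.0078, -0.0002, 0.0008, 0, 0, 0], [0.0104, 0.0, 0.001, 0, 0, 0], [0.013, 0.0004, 0.0013, 0, 0, 0], [0.0155, 0.0008, 0.0016, 0, 0, 0], [0.0181, 0.0015, 0.0018, 0, 0, 0]]
cmd after [-15.19, -48.85]
[[0.0024, 0.0007, 0.0002, 0, 0, 0], [0.0049, 0.0016, 0.0005, 0, 0, 0], [0.0073, 0.0026, 0.0007, 0, 0, 0], [0.0097, 0.0037, 0.001, 0, 0, 0], [0.012, 0.0049, 0.0012, 0, 0, 0], [0.0142, 0.0063, 0.0014, 0, 0, 0], [0.0163, 0.0078, 0.0016, 0, 0, 0]]
cmd after [-31.57, -41.05]
[[0.0021, 0.0016, 0.0002, 0, 0, 0], [0.0041, 0.0033, 0.0004, 0, 0, 0], [0.006, 0.0051, 0.0006, 0, 0, 0], [0.0077, 0.007, 0.0008, 0, 0, 0], [0.0094, 0.009, 0.0009, 0, 0, 0], [0.011, 0.0111, 0.0011, 0, 0, 0], [0.0125, 0.0132, 0.0013, 0, 0, 0]]
cmd after [-44.13, -27.85]
[[0.0014, 0.0023, 0.0001, 0, 0, 0], [0.0026, 0.0046, 0.0003, 0, 0, 0], [0.0037, 0.0069, 0.0004, 0, 0, 0], [0.0047, 0.0093, 0.0005, 0, 0, 0], [0.0056, 0.0
[... 823 characters left out ...]
0.0079, 0.0103, -0.0008, 0, 0, 0], [-0.0098, 0.0121, -0.001, 0, 0, 0], [-0.0118, 0.0138, -0.0012, 0, 0, 0]]
cmd after [-33.67, 38.25]
[[-0.0021, 0.0016, -0.0002, 0, 0, 0], [-0.0042, 0.0031, -0.0004, 0, 0, 0], [-0.0064, 0.0045, -0.0006, 0, 0, 0], [-0.0087, 0.0057, -0.0009, 0, 0, 0], [-0.0111, 0.0068, -0.0011, 0, 0, 0], [-0.0135, 0.0078, -0.0014, 0, 0, 0], [-0.0159, 0.0087, -0.0016, 0, 0, 0]]
cmd after [-17.69, 46.95]
[[-0.0025, 0.0007, -0.0003, 0, 0, 0], [-0.0051, 0.0014, -0.0005, 0, 0, 0], [-0.0076, 0.0018, -0.0008, 0, 0, 0], [-0.0102, 0.0022, -0.001, 0, 0, 0], [-0.0128, 0.0024, -0.0013, 0, 0, 0], [-0.0154, 0.0024, -0.0015, 0, 0, 0], [-0.018, 0.0024, -0.0018, 0, 0, 0]]
cmd after [0.4, 49.35]
```

Joint 6 now has plenty of room (0.39). Continuing.

>>> play_rows([
  [0.0026,-0.0002,0.0003,0,0,0],
  [0.0052,-0.0003,0.0005,0,0,0],
  [0.0078,-0.0002,0.0008,0,0,0],
  [0.0104,0,0.001,0,0,0],
  [0.013,0.0004,0.0013,0,0,0],
  [0.0155,0.0008,0.0016,0,0,0],
  [0.0181,0.0015,0.0018,0,0,0],
])

```text
time: 9.32
ee_pos: [0.6381, -0.0448, 0.1482]
orientation: [0.209, 0.121, 0.97, -0.026]
wrist_force: [2.1, 1.1, 3.5]
width: 0.0186
finger_force: 49.5
```

```bash
python3 -c "
from h import *
rep()"
```

```text
t 9.32 d [-14.68 -49.45   4.42] r 50.42 ang -104.33 F [3.3 1.6 2.1] Frad/tan [-2.3  2.8] w 0.0186 j6 0.353 tilt [ 0.099 -0.001  0.995]
```

>>> play_rows([
  [0.0024,0.0007,0.0002,0,0,0],
  [0.0049,0.0016,0.0005,0,0,0],
  [0.0073,0.0026,0.0007,0,0,0],
  [0.0097,0.0037,0.001,0,0,0],
  [0.012,0.0049,0.0012,0,0,0],
  [0.0142,0.0063,0.0014,0,0,0],
  [0.0163,0.0078,0.0016,0,0,0],
])

```text
time: 9.9
ee_pos: [0.6259, -0.034, 0.1398]
orientation: [0.208, 0.121, 0.97, -0.026]
wrist_force: [2.1, -1.2, 2.5]
width: 0.0187
finger_force: 49.7
```

```bash
python3 -c "
from h import *
rep()"
```

```text
t 9.9 d [-31.37 -41.95   4.42] r 50.6 ang -125.2 F [ 3.2 -0.7  1. ] Frad/tan [-1.3  3.1] w 0.0187 j6 0.326 tilt [ 0.1   -0.002  0.995]
```

>>> play_rows([
  [0.0021,0.0016,0.0002,0,0,0],
  [0.0041,0.0033,0.0004,0,0,0],
  [0.006,0.0051,0.0006,0,0,0],
  [0.0077,0.007,0.0008,0,0,0],
  [0.0094,0.009,0.0009,0,0,0],
  [0.011,0.0111,0.0011,0,0,0],
  [0.0125,0.0132,0.0013,0,0,0],
])

```text
time: 10.48
ee_pos: [0.618, -0.0186, 0.1331]
orientation: [0.208, 0.121, 0.97, -0.027]
wrist_force: [-2.2, -0.8, 6.7]
width: 0.0188
finger_force: 50.1
```

```bash
python3 -c "
from h import *
rep()"
```

```text
t 10.48 d [-44.54 -28.95   4.26] r 50.95 ang -146.19 F [ 1.7 -1.3  6.7] Frad/tan [-0.7  2. ] w 0.0188 j6 0.309 tilt [ 0.102 -0.003  0.995]
```

>>> play_rows([
  [0.0014,0.0023,0.0001,0,0,0],
  [0.0026,0.0046,0.0003,0,0,0],
  [0.0037,0.0069,0.0004,0,0,0],
  [0.0047,0.0093,0.0005,0,0,0],
  [0.0056,0.0118,0.0006,0,0,0],
  [0.0063,0.0143,0.0006,0,0,0],
  [0.0069,0.0169,0.0007,0,0,0],
])

```text
time: 11.07
ee_pos: [0.6159, -0.0011, 0.1294]
orientation: [0.207, 0.121, 0.97, -0.027]
wrist_force: [-3.2, -2.4, 8.7]
width: 0.019
finger_force: 50.5
```

```bash
python3 -c "
from h import *
rep()"
```

```text
t 11.07 d [-51.85 -12.46   4.24] r 51.04 ang -166.56 F [ 2.2 -3.1  8.8] Frad/tan [-1.4  3.5] w 0.019 j6 0.306 tilt [ 0.102 -0.003  0.995]
```

>>> play_rows([
  [0.0005,0.0025,0.0001,0,0,0],
  [0.0009,0.0051,0.0001,0,0,0],
  [0.0011,0.0077,0.0001,0,0,0],
  [0.0011,0.0103,0.0001,0,0,0],
  [0.0011,0.013,0.0001,0,0,0],
  [0.0009,0.0156,0.0001,0,0,0],
  [0.0005,0.0182,0.0001,0,0,0],
])

```text
time: 11.65
ee_pos: [0.6193, 0.0165, 0.1288]
orientation: [0.207, 0.121, 0.97, -0.027]
wrist_force: [-6.5, -1.5, 9.0]
width: 0.0187
finger_force: 50.8
```

```bash
python3 -c "
from h import *
rep()"
```

```text
t 11.65 d [-52.92   5.49   4.21] r 51.08 ang 173.16 F [-0.6 -3.1 10.8] Frad/tan [0.2 3.1] w 0.0187 j6 0.317 tilt [ 0.103 -0.004  0.995]
```

>>> play_rows([
  [-0.0005,0.0025,-0.0005,0,0,0],
  [-0.0011,0.0051,-0.001,0,0,0],
  [-0.0018,0.0076,-0.0015,0,0,0],
  [-0.0027,0.0101,-0.002,0,0,0],
  [-0.0037,0.0125,-0.0024,0,0,0],
  [-0.0048,0.0148,-0.0025,0,0,0],
  [-0.006,0.0172,-0.0026,0,0,0],
])

```text
time: 12.23
ee_pos: [0.6284, 0.0322, 0.1329]
orientation: [0.207, 0.121, 0.971, -0.027]
wrist_force: [2.7, -5.1, -8.5]
width: 0.0189
finger_force: 49.2
```

```bash
python3 -c "
from h import *
rep()"
```

```text
t 12.23 d [-46.57  22.93   5.23] r 50.23 ang 152.07 F [-0.9 -4.3 -9.3] Frad/tan [-1.2  4.2] w 0.0189 j6 0.344 tilt [ 0.103 -0.004  0.995]
```

>>> play_rows([
  [-0.0014,0.0022,0.0002,0,0,0],
  [-0.0029,0.0043,0.0004,0,0,0],
  [-0.0045,0.0064,0.0004,0,0,0],
  [-0.0061,0.0084,0.0003,0,0,0],
  [-0.0079,0.0103,0.0001,0,0,0],
  [-0.0098,0.0121,-0.0001,0,0,0],
  [-0.0118,0.0138,-0.0003,0,0,0],
])

```text
time: 12.82
ee_pos: [0.6433, 0.0445, 0.1394]
orientation: [0.208, 0.12, 0.97, -0.026]
wrist_force: [-1.4, 0.0, -6.5]
width: 0.0188
finger_force: 49.8
```

```bash
python3 -c "
from h import *
rep()"
```

```text
t 12.82 d [-33.45  38.41   5.15] r 49.98 ang 128.69 F [-4.4 -0.3 -4.9] Frad/tan [2.5 3.6] w 0.0188 j6 0.374 tilt [ 0.101 -0.001  0.995]
```

>>> play_rows([
  [-0.0021,0.0016,0,0,0,0],
  [-0.0042,0.0031,-0.0002,0,0,0],
  [-0.0064,0.0045,-0.0004,0,0,0],
  [-0.0087,0.0057,-0.0006,0,0,0],
  [-0.0111,0.0068,-0.0008,0,0,0],
  [-0.0135,0.0078,-0.001,0,0,0],
  [-0.0159,0.0087,-0.0013,0,0,0],
])

```text
time: 13.4
ee_pos: [0.6541, 0.0486, 0.1443]
orientation: [0.204, 0.12, 0.971, -0.028]
wrist_force: [-24.2, 3.7, -1.4]
width: 0.0191
finger_force: 51.0
```

```bash
python3 -c "
from h import *
rep()"
```

```text
t 13.4 d [-22.58  45.13   4.66] r 50.06 ang 114.02 F [-21.8  -2.2  10.9] Frad/tan [ 6.8 20.8] w 0.0191 j6 0.413 tilt [ 0.11  -0.005  0.994]
```

Tangential force rose to 20.8 N at 114°, so this looks like the stop. I'll confirm with a small extra push, then relax.

>>> play_rows([
  [-0.0009,0.0004,-0.0001,0,0,0],
  [-0.0018,0.0008,-0.0002,0,0,0],
  [-0.0018,0.0008,-0.0002,0,0,0],
  [-0.0018,0.0008,-0.0002,0,0,0],
])

```text
time: 13.73
ee_pos: [0.6541, 0.0487, 0.1442]
orientation: [0.202, 0.121, 0.972, -0.028]
wrist_force: [-25.1, 4.6, -0.9]
width: 0.0187
finger_force: 51.2
```

```bash
python3 -c "
from h import *
rep()"
```

```text
t 13.73 d [-22.59  45.2    4.57] r 50.13 ang 113.99 F [-22.5  -1.7  11.9] Frad/tan [ 7.6 21.3] w 0.0187 j6 0.418 tilt [ 0.112 -0.007  0.994]
```

>>> play_rows([
  [0.0018,-0.0008,0.0002,0,0,0],
  [0.0037,-0.0016,0.0003,0,0,0],
  [0.0046,-0.002,0.0004,0,0,0],
  [0.0046,-0.002,0.0004,0,0,0],
  [0.0046,-0.002,0.0004,0,0,0],
])

```text
time: 14.15
ee_pos: [0.6535, 0.0484, 0.1442]
orientation: [0.206, 0.12, 0.971, -0.027]
wrist_force: [-13.1, 3.1, -3.2]
width: 0.0186
finger_force: 50.4
```

```bash
python3 -c "
from h import *
rep()"
```

```text
t 14.15 d [-23.21  44.7    4.87] r 49.93 ang 114.88 F [-13.2  -0.2   4. ] Frad/tan [ 5.4 12.1] w 0.0186 j6 0.405 tilt [ 0.106 -0.003  0.994]
```

>>> play_rows([
  [0.0018,-0.0008,0.0002,0,0,0],
  [0.0023,-0.001,0.0002,0,0,0],
  [0.0023,-0.001,0.0002,0,0,0],
  [0.0023,-0.001,0.0002,0,0,0],
])

```text
time: 14.48
ee_pos: [0.6532, 0.0483, 0.1443]
orientation: [0.207, 0.12, 0.97, -0.026]
wrist_force: [-6.6, 3.0, -3.5]
width: 0.0191
finger_force: 50.0
```

```bash
python3 -c "
from h import *
rep();capture('top')
rep()"
```

```text
t 14.48 d [-23.48  44.49   5.02] r 49.86 ang 115.26 F [-8.   1.3  0.5] Frad/tan [4.6 6.6] w 0.0191 j6 0.398 tilt [ 0.102 -0.002  0.995]
t 14.53 d [-23.52  44.49   5.01] r 49.88 ang 115.31 F [-7.1  0.3  0.3] Frad/tan [3.3 6.3] w 0.0183 j6 0.398 tilt [ 0.102 -0.002  0.995]
```

```bash
python3 - <<'E'
from h import *
c=(-2.8,-.7);cmd=np.array([-22.8,44.75])
for a in (115,205,295,25,115): cmd=plan(a+9.*np.arange(1,11),cmd,c)
E
```

```text
[[0.0079, -0.004, 0.0008, 0, 0, 0], [0.014, -0.0089, 0.0014, 0, 0, 0], [0.0193, -0.0147, 0.0019, 0, 0, 0], [0.0236, -0.0212, 0.0024, 0, 0, 0], [0.0268, -0.0283, 0.0027, 0, 0, 0], [0.0289, -0.0359, 0.0029, 0, 0, 0], [0.0298, -0.0437, 0.003, 0, 0, 0], [0.0295, -0.0515, 0.003, 0, 0, 0], [0.0279, -0.0592, 0.0028, 0, 0, 0], [0.0252, -0.0666, 0.0025, 0, 0, 0]]
cmd after [-48.13, -21.85]
[[-0.0039, -0.0068, -0.0004, 0, 0, 0], [-0.0087, -0.0129, -0.0009, 0, 0, 0], [-0.0145, -0.0183, -0.0015, 0, 0, 0], [-0.021, -0.0226, -0.0021, 0, 0, 0], [-0.0281, -0.0258, -0.0028, 0, 0, 0], [-0.0356, -0.0279, -0.0036, 0, 0, 0], [-0.0434, -0.0288, -0.0044, 0, 0, 0], [-0.0512, -0.0285, -0.0051, 0, 0, 0], [-0.0588, -0.0269, -0.0059, 0, 0, 0], [-0.0661, -0.0242, -0.0066, 0, 0, 0]]
cmd after [18.3, -46.05]
[[-0.0068, 0.0039, -0.0007, 0, 0, 0], [-0.0129, 0.0088, -0.0013, 0, 0, 0], [-0.0182, 0.0146, -0.0018, 0, 0, 0], [-0.0225, 0.0211, -0.0023, 0, 0, 0], [-0.0258, 0.0282, -0.0026, 0, 0, 0], [-0.0278, 0.0358, -0.0028, 0, 0, 0], [-0.0287, 0.0436, -0.0029, 0, 0, 0], [-0.0284, 0.0514, -0.0028, 0, 0, 0], [-0.0268, 0.0591, -0.0027, 0, 0, 0], [-0.0241, 0.0665, -0.0024, 0, 0, 0]]
cmd after [42.52, 20.45]
[[0.0038, 0.0068, 0.0004, 0, 0, 0], [0.0087, 0.0129, 0.0009, 0, 0, 0], [0.0145, 0.0183, 0.0015, 0, 0, 0], [0.021, 0.0226, 0.0021, 0, 0, 0], [0.0281, 0.0258, 0.0028, 0, 0, 0], [0.0356, 0.0279, 0.0036, 0, 0, 0], [0.0434, 0.0288, 0.0044, 0, 0, 0], [0.0512, 0.0285, 0.0051, 0, 0, 0], [0.0588, 0.0269, 0.0059, 0, 0, 0], [0.0661, 0.0242, 0.0066, 0, 0, 0]]
cmd after [-23.91, 44.65]
[[0.0068, -0.0039, 0.0007, 0, 0, 0], [0.0129, -0.0088, 0.0013, 0, 0, 0], [0.0182, -0.0146, 0.0018, 0, 0, 0], [0.0225, -0.0211, 0.0023, 0, 0, 0], [0.0257, -0.0282, 0.0026, 0, 0, 0], [0.0278, -0.0358, 0.0028, 0, 0, 0], [0.0287, -0.0436, 0.0029, 0, 0, 0], [0.0284, -0.0514, 0.0028, 0, 0, 0], [0.0268, -0.0591, 0.0027, 0, 0, 0], [0.0241, -0.0665, 0.0024, 0, 0, 0]]
cmd after [-48.13, -21.85]
```

>>> play_rows([
  [0.0079,-0.004,0.0008,0,0,0],
  [0.014,-0.0089,0.0014,0,0,0],
  [0.0193,-0.0147,0.0019,0,0,0],
  [0.0236,-0.0212,0.0024,0,0,0],
  [0.0268,-0.0283,0.0027,0,0,0],
  [0.0289,-0.0359,0.0029,0,0,0],
  [0.0298,-0.0437,0.003,0,0,0],
  [0.0295,-0.0515,0.003,0,0,0],
  [0.0279,-0.0592,0.0028,0,0,0],
  [0.0252,-0.0666,0.0025,0,0,0],
])

```text
time: 15.37
ee_pos: [0.6168, -0.0122, 0.1324]
orientation: [0.209, 0.121, 0.97, -0.026]
wrist_force: [4.7, 2.0, -9.6]
width: 0.0188
finger_force: 49.3
```

```bash
python3 -c "
from h import *
rep()"
```

```text
t 15.37 d [-47.27 -23.06   5.07] r 50.36 ang -153.51 F [ -1.3   3.1 -10.3] Frad/tan [-0.2 -3.3] w 0.0188 j6 0.305 tilt [ 0.1   -0.001  0.995]
```

>>> play_rows([
  [-0.0039,-0.0068,-0.0002,0,0,0],
  [-0.0087,-0.0129,-0.0006,0,0,0],
  [-0.0145,-0.0183,-0.001,0,0,0],
  [-0.021,-0.0226,-0.0016,0,0,0],
  [-0.0281,-0.0258,-0.0023,0,0,0],
  [-0.0356,-0.0279,-0.0031,0,0,0],
  [-0.0434,-0.0288,-0.0039,0,0,0],
  [-0.0512,-0.0285,-0.0046,0,0,0],
  [-0.0588,-0.0269,-0.0054,0,0,0],
  [-0.0661,-0.0242,-0.0061,0,0,0],
])

```text
time: 16.2
ee_pos: [0.6662, -0.0489, 0.1644]
orientation: [0.207, 0.12, 0.97, -0.026]
wrist_force: [-1.6, 6.8, -10.1]
width: 0.0186
finger_force: 49.6
```

```bash
python3 -c "
from h import *
rep()"
```

```text
t 16.2 d [ 17.96 -46.64   4.37] r 50.26 ang -66.35 F [-7.8  6.2 -7.2] Frad/tan [-8.8 -4.7] w 0.0186 j6 0.421 tilt [ 0.102 -0.001  0.995]
```

>>> play_rows([
  [-0.0068,0.0039,-0.0007,0,0,0],
  [-0.0129,0.0088,-0.0013,0,0,0],
  [-0.0182,0.0146,-0.0018,0,0,0],
  [-0.0225,0.0211,-0.0023,0,0,0],
  [-0.0258,0.0282,-0.0026,0,0,0],
  [-0.0278,0.0358,-0.0028,0,0,0],
  [-0.0287,0.0436,-0.0029,0,0,0],
  [-0.0284,0.0514,-0.0028,0,0,0],
  [-0.0268,0.0591,-0.0027,0,0,0],
  [-0.0241,0.0665,-0.0024,0,0,0],
])

```text
time: 17.03
ee_pos: [0.7035, 0.0084, 0.1774]
orientation: [0.209, 0.122, 0.97, -0.027]
wrist_force: [-1.9, -4.8, -1.5]
width: 0.0185
finger_force: 50.2
```

```bash
python3 -c "
from h import *
rep()"
```

```text
t 17.03 d [43.75 18.05  4.5 ] r 49.59 ang 22.09 F [-1.3 -5.2 -0.9] Frad/tan [-3.1 -4.3] w 0.0185 j6 0.5 tilt [ 0.1   -0.003  0.995]
```

>>> play_rows([
  [0.0038,0.0068,0.0004,0,0,0],
  [0.0087,0.0129,0.0009,0,0,0],
  [0.0145,0.0183,0.0015,0,0,0],
  [0.021,0.0226,0.0021,0,0,0],
  [0.0281,0.0258,0.0028,0,0,0],
  [0.0356,0.0279,0.0036,0,0,0],
  [0.0434,0.0288,0.0044,0,0,0],
  [0.0512,0.0285,0.0051,0,0,0],
  [0.0588,0.0269,0.0059,0,0,0],
  [0.0661,0.0242,0.0066,0,0,0],
])

```text
time: 17.87
ee_pos: [0.655, 0.0491, 0.145]
orientation: [0.21, 0.12, 0.97, -0.025]
wrist_force: [4.1, -3.6, -1.2]
width: 0.0186
finger_force: 50.4
```

```bash
python3 -c "
from h import *
rep()"
```

```text
t 17.87 d [-21.82  45.67   4.91] r 50.25 ang 112.98 F [ 3.6 -2.4 -3.5] Frad/tan [-3.7 -2.4] w 0.0186 j6 0.394 tilt [0.096 0.001 0.995]
```

First turn done. The second follows the same pattern.

>>> play_rows([
  [0.0068,-0.0039,0.0007,0,0,0],
  [0.0129,-0.0088,0.0013,0,0,0],
  [0.0182,-0.0146,0.0018,0,0,0],
  [0.0225,-0.0211,0.0023,0,0,0],
  [0.0257,-0.0282,0.0026,0,0,0],
  [0.0278,-0.0358,0.0028,0,0,0],
  [0.0287,-0.0436,0.0029,0,0,0],
  [0.0284,-0.0514,0.0028,0,0,0],
  [0.0268,-0.0591,0.0027,0,0,0],
  [0.0241,-0.0665,0.0024,0,0,0],
])

```text
time: 18.7
ee_pos: [0.6166, -0.0121, 0.1318]
orientation: [0.208, 0.12, 0.97, -0.026]
wrist_force: [2.9, 5.3, -2.9]
width: 0.0189
finger_force: 50.2
```

>>> play_rows([
  [-0.0039,-0.0068,-0.0004,0,0,0],
  [-0.0087,-0.0129,-0.0009,0,0,0],
  [-0.0145,-0.0183,-0.0015,0,0,0],
  [-0.021,-0.0226,-0.0021,0,0,0],
  [-0.0281,-0.0258,-0.0028,0,0,0],
  [-0.0356,-0.0279,-0.0036,0,0,0],
  [-0.0434,-0.0288,-0.0044,0,0,0],
  [-0.0512,-0.0285,-0.0051,0,0,0],
  [-0.0588,-0.0269,-0.0059,0,0,0],
  [-0.0661,-0.0242,-0.0066,0,0,0],
])

```text
time: 19.53
ee_pos: [0.665, -0.0492, 0.1636]
orientation: [0.206, 0.121, 0.971, -0.026]
wrist_force: [-3.2, 6.0, -5.2]
width: 0.0187
finger_force: 50.3
```

```bash
python3 -c "
from h import *
rep()"
```

```text
t 19.53 d [ 16.68 -47.23   4.23] r 50.31 ang -67.95 F [-6.5  5.1 -2.2] Frad/tan [-7.1 -4.2] w 0.0187 j6 0.425 tilt [ 0.105 -0.002  0.995]
```

>>> play_rows([
  [-0.0068,0.0039,-0.0007,0,0,0],
  [-0.0129,0.0088,-0.0013,0,0,0],
  [-0.0182,0.0146,-0.0018,0,0,0],
  [-0.0225,0.0211,-0.0023,0,0,0],
  [-0.0258,0.0282,-0.0026,0,0,0],
  [-0.0278,0.0358,-0.0028,0,0,0],
  [-0.0287,0.0436,-0.0029,0,0,0],
  [-0.0284,0.0514,-0.0028,0,0,0],
  [-0.0268,0.0591,-0.0027,0,0,0],
  [-0.0241,0.0665,-0.0024,0,0,0],
])

```text
time: 20.37
ee_pos: [0.7034, 0.0097, 0.1771]
orientation: [0.208, 0.121, 0.97, -0.027]
wrist_force: [-2.5, -4.1, 1.4]
width: 0.0187
finger_force: 50.7
```

>>> play_rows([
  [0.0038,0.0068,0.0004,0,0,0],
  [0.0087,0.0129,0.0009,0,0,0],
  [0.0145,0.0183,0.0015,0,0,0],
  [0.021,0.0226,0.0021,0,0,0],
  [0.0281,0.0258,0.0028,0,0,0],
  [0.0356,0.0279,0.0036,0,0,0],
  [0.0434,0.0288,0.0044,0,0,0],
  [0.0512,0.0285,0.0051,0,0,0],
  [0.0588,0.0269,0.0059,0,0,0],
  [0.0661,0.0242,0.0066,0,0,0],
])

```text
time: 21.2
ee_pos: [0.6534, 0.0488, 0.144]
orientation: [0.209, 0.12, 0.97, -0.026]
wrist_force: [3.5, -3.0, 2.3]
width: 0.0187
finger_force: 50.8
```

```bash
python3 -c "
from h import *
rep()"
```

```text
t 21.2 d [-23.58  44.99   4.71] r 50.35 ang 115.12 F [ 4.7 -2.1 -0. ] Frad/tan [-3.9 -3.4] w 0.0187 j6 0.399 tilt [0.099 0.    0.995]
```

>>> play_rows([
  [0.0068,-0.0039,0.0007,0,0,0],
  [0.0129,-0.0088,0.0013,0,0,0],
  [0.0182,-0.0146,0.0018,0,0,0],
  [0.0225,-0.0211,0.0023,0,0,0],
  [0.0257,-0.0282,0.0026,0,0,0],
  [0.0278,-0.0358,0.0028,0,0,0],
  [0.0287,-0.0436,0.0029,0,0,0],
  [0.0284,-0.0514,0.0028,0,0,0],
  [0.0268,-0.0591,0.0027,0,0,0],
  [0.0241,-0.0665,0.0024,0,0,0],
])

```text
time: 22.03
ee_pos: [0.6165, -0.012, 0.1317]
orientation: [0.208, 0.12, 0.97, -0.026]
wrist_force: [3.7, 4.9, -1.4]
width: 0.0182
finger_force: 50.4
```

>>> play_rows([
  [-0.0039,-0.0068,-0.0004,0,0,0],
  [-0.0087,-0.0129,-0.0009,0,0,0],
  [-0.0145,-0.0183,-0.0015,0,0,0],
  [-0.021,-0.0226,-0.0021,0,0,0],
  [-0.0281,-0.0258,-0.0028,0,0,0],
  [-0.0356,-0.0279,-0.0036,0,0,0],
  [-0.0434,-0.0288,-0.0044,0,0,0],
  [-0.0512,-0.0285,-0.0051,0,0,0],
  [-0.0588,-0.0269,-0.0059,0,0,0],
  [-0.0661,-0.0242,-0.0066,0,0,0],
])

```text
time: 22.87
ee_pos: [0.6643, -0.0494, 0.1632]
orientation: [0.205, 0.121, 0.971, -0.027]
wrist_force: [-5.6, 5.4, -0.9]
width: 0.019
finger_force: 50.7
```

```bash
python3 -c "
from h import *
rep()"
```

```text
t 22.87 d [ 15.93 -47.55   4.1 ] r 50.33 ang -68.88 F [-6.3  3.8  2.6] Frad/tan [-5.8 -4.5] w 0.019 j6 0.428 tilt [ 0.106 -0.003  0.994]
```

>>> play_rows([
  [-0.0068,0.0039,-0.0007,0,0,0],
  [-0.0129,0.0088,-0.0013,0,0,0],
  [-0.0182,0.0146,-0.0018,0,0,0],
  [-0.0225,0.0211,-0.0023,0,0,0],
  [-0.0258,0.0282,-0.0026,0,0,0],
  [-0.0278,0.0358,-0.0028,0,0,0],
  [-0.0287,0.0436,-0.0029,0,0,0],
  [-0.0284,0.0514,-0.0028,0,0,0],
  [-0.0268,0.0591,-0.0027,0,0,0],
  [-0.0241,0.0665,-0.0024,0,0,0],
])

```text
time: 23.7
ee_pos: [0.7034, 0.0097, 0.1771]
orientation: [0.208, 0.121, 0.97, -0.027]
wrist_force: [-3.2, -3.3, 3.1]
width: 0.0188
finger_force: 50.9
```

>>> play_rows([
  [0.0038,0.0068,0.0004,0,0,0],
  [0.0087,0.0129,0.0009,0,0,0],
  [0.0145,0.0183,0.0015,0,0,0],
  [0.021,0.0226,0.0021,0,0,0],
  [0.0281,0.0258,0.0028,0,0,0],
  [0.0356,0.0279,0.0036,0,0,0],
  [0.0434,0.0288,0.0044,0,0,0],
  [0.0434,0.0288,0.0044,0,0,0],
])

```text
time: 24.37
ee_pos: [0.672, 0.0488, 0.1542]
orientation: [0.208, 0.12, 0.971, -0.026]
wrist_force: [-4.3, -0.4, 4.5]
width: 0.0185
finger_force: 51.3
```

```bash
python3 -c "
from h import *
rep()
plan(88+3.*np.arange(1,8),np.array([42.52-43.6,20.45+28.8]),(-2.8,-.7))"
```

```text
t 24.37 d [-2.85 49.51  4.52] r 50.12 ang 90.74 F [-1.3 -1.5  6. ] Frad/tan [-1.5  1.3] w 0.0185 j6 0.447 tilt [ 0.102 -0.001  0.995]
[[0.0026, 0.0, 0.0003, 0, 0, 0], [0.0052, -0.0001, 0.0005, 0, 0, 0], [0.0078, -0.0003, 0.0008, 0, 0, 0], [0.0104, -0.0007, 0.001, 0, 0, 0], [0.0129, -0.0012, 0.0013, 0, 0, 0], [0.0154, -0.0019, 0.0015, 0, 0, 0], [0.0179, -0.0027, 0.0018, 0, 0, 0]]
cmd after [-19.07, 46.55]
```

>>> play_rows([
  [0.0026,0,0.0003,0,0,0],
  [0.0052,-0.0001,0.0005,0,0,0],
  [0.0078,-0.0003,0.0008,0,0,0],
  [0.0104,-0.0007,0.001,0,0,0],
  [0.0129,-0.0012,0.0013,0,0,0],
  [0.0154,-0.0019,0.0015,0,0,0],
  [0.0154,-0.0019,0.0015,0,0,0],
  [0.0154,-0.0019,0.0015,0,0,0],
])

```text
time: 25.03
ee_pos: [0.66, 0.0497, 0.1474]
orientation: [0.208, 0.12, 0.97, -0.026]
wrist_force: [-1.7, 0.6, 5.8]
width: 0.0186
finger_force: 51.3
```

```bash
python3 -c "
from h import *
rep()"
```

```text
t 25.03 d [-16.54  47.5    4.6 ] r 50.19 ang 106.6 F [1.4 0.2 5.9] Frad/tan [-0.2 -1.4] w 0.0186 j6 0.42 tilt [ 0.101 -0.001  0.995]
```

>>> play_rows([
  [0.002,-0.0006,0.0002,0,0,0],
  [0.004,-0.0014,0.0004,0,0,0],
  [0.0056,-0.002,0.0005,0,0,0],
  [0.0065,-0.0025,0.0006,0,0,0],
  [0.0065,-0.0025,0.0006,0,0,0],
  [0.0065,-0.0025,0.0006,0,0,0],
])

```text
time: 25.53
ee_pos: [0.6541, 0.0488, 0.1443]
orientation: [0.208, 0.12, 0.97, -0.026]
wrist_force: [-2.0, 2.7, 6.0]
width: 0.0188
finger_force: 51.2
```

```bash
python3 -c "
from h import *
rep()"
```

```text
t 25.53 d [-22.8   45.21   4.66] r 50.23 ang 114.22 F [0.8 2.1 6.5] Frad/tan [ 1.6 -1.6] w 0.0188 j6 0.406 tilt [ 0.1   -0.     0.995]
```

>>> play_rows([
  [0.0005,-0.0002,0,0,0,0],
  [0.001,-0.0005,0.0001,0,0,0],
  [0.001,-0.0005,0.0001,0,0,0],
  [0.001,-0.0005,0.0001,0,0,0],
])

```text
time: 25.87
ee_pos: [0.6533, 0.0486, 0.1439]
orientation: [0.208, 0.12, 0.97, -0.026]
wrist_force: [-0.8, 3.2, 5.6]
width: 0.0185
finger_force: 51.1
```

```bash
python3 -c "
from h import *
rep();capture('top');rep()"
```

```text
t 25.87 d [-23.73  44.76   4.66] r 50.21 ang 115.39 F [1.5 2.9 5.6] Frad/tan [ 2.  -2.6] w 0.0185 j6 0.404 tilt [ 0.1   -0.     0.995]
t 25.92 d [-23.72  44.78   4.67] r 50.22 ang 115.37 F [1.3 2.7 4. ] Frad/tan [ 1.9 -2.3] w 0.0186 j6 0.404 tilt [ 0.1   -0.     0.995]
```

>>> play_rows([
  [-0.0002,0.0004,-0.0002,0,0,0],
  [-0.0004,0.0008,-0.0004,0,0,0],
  [-0.0004,0.0008,-0.0004,0,0,0],
])

```text
time: 26.17
ee_pos: [0.6533, 0.0486, 0.144]
orientation: [0.208, 0.12, 0.97, -0.026]
wrist_force: [-0.6, 2.7, 3.2]
width: 0.0187
finger_force: 50.8
```

```bash
python3 -c "
from h import *
rep()"
```

```text
t 26.17 d [-23.57  44.78   4.78] r 50.16 ang 115.22 F [0.6 2.5 3.4] Frad/tan [ 2.  -1.6] w 0.0187 j6 0.406 tilt [ 0.101 -0.001  0.995]
```

>>> play_rows([
  [0,0,0,0,0,0],
  [0,0,0,0,0,0],
  [0,0,0,0,0,0],
  [0,0,0,0,0,0],
  [0,0,0,0,0,0],
  [0,0,0,0,0,0],
  [0,0,0,0,0,0],
  [0,0,0,0,0,0],
], gripper=0)

```text
time: 26.83
ee_pos: [0.6536, 0.0484, 0.1443]
orientation: [0.208, 0.12, 0.97, -0.026]
wrist_force: [0.3, 0.2, 0.8]
width: 0.0856
finger_force: 0.0
```

```bash
python3 -c "
from h import *
rep()"
```

```text
t 26.83 d [-23.17  44.67   4.9 ] r 49.89 ang 114.85 F [0.6 0.3 0.5] Frad/tan [ 0.  -0.7] w 0.0856 j6 0.406 tilt [ 0.1   -0.001  0.995]
```

Released cleanly. I'll retract and check.

>>> play_rows([
  [0,0,-0.015,0,0,0],
  [0,0,-0.035,0,0,0],
  [0,0,-0.06,0,0,0],
  [0,0,-0.09,0,0,0],
  [0.01,0,-0.12,0,0,0],
  [0.03,0.02,-0.15,0,0,0],
  [0.06,0.05,-0.17,0,0,0],
  [0.09,0.08,-0.18,0,0,0],
  [0.12,0.11,-0.18,0,0,0],
  [0.12,0.11,-0.18,0,0,0],
])

```text
time: 27.67
ee_pos: [0.4992, 0.2068, 0.2585]
orientation: [0.208, 0.117, 0.971, -0.024]
wrist_force: [-0.4, 0.5, -0.8]
width: 0.0854
finger_force: 0.0
```

```bash
python3 - <<'E'
from h import *
rep()
t=capture("top");c=capture("scene")
for an in (115.8,105.8,125.8):
    a=np.radians(an);h=C+F@np.array([-.0028+.05*np.cos(a),-.0007+.05*np.sin(a),0]);print(an,"handle pred top",proj(t,h),"scene",proj(c,h), "hub",proj(t,C+F@[-.0028,-.0007,-.021]))
x=np.hstack([cv2.resize(np.ascontiguousarray(x),(400,400),interpolation=2) for x in(t["color"][120:220,270:370,::-1],c["color"][195:295,245:345,::-1])])
cv2.imwrite("pics/z3.png",x)
E
```

```text
t 27.67 d [-129.07  160.7   197.87] r 205.22 ang 128.19 F [-0.8  0.4 -0.5] Frad/tan [0.8 0.4] w 0.0854 j6 0.8 tilt [0.101 0.004 0.995]
115.8 handle pred top [297.22327921 176.61562151] scene [300.76063775 230.43155076] hub [316.47071097 170.98699937]
105.8 handle pred top [296.69731671 173.40293665] scene [298.98279581 231.12418667] hub [316.47071097 170.98699937]
125.8 handle pred top [298.30023492 179.69982013] scene [302.09890851 229.42691869] hub [316.47071097 170.98699937]
```

View pics/z3.png

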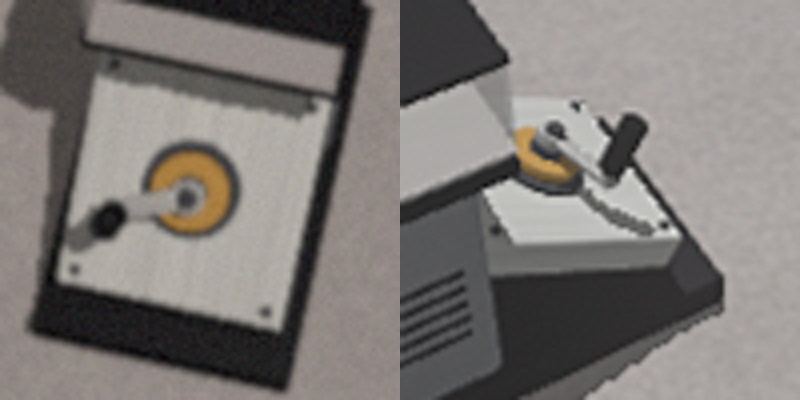

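The picture shows the crank at about 115°: handle at (297,175) in the top view, which is within a pixel of the prediction after allowing for the hub's offset. The gripper is clear of everything.

```bash
python3 -c "
from plant import *
print(close_job())"
```

```text
the job is handed in; nothing more can be done
None
```

I wound the crank clockwise to the hard stop (about 21 N at the handle), wound it back anticlockwise three full turns to about half a degree short by my estimate, let go without touching the bystanders, and handed the job in at about 28 s; no verdict came back.

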